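Put the polished spindles away in their slide-lid case

ROBOT

A 6-joint arm with a two-finger parallel gripper is mounted at the origin on the work surface. World frame = base frame: x ahead of the robot, y to its left, z up, the work surface at z = 0. Lengths are in mm, angles in rad, forces in N, time in s.
With the tool pointing down it reaches from about 300 to 750 mm from the base axis. Payload 8.5 kg.
Tool frame: the origin (TCP) lies at the centre of the arm's flange, where the gripper is bolted on; the fingertips stand 166 mm ahead of it and the grasp point (between the pads) lies 147 mm ahead of it; z points along the fingers, y is the line along which they close (so a half turn about z gives the same grasp; the last joint's range is limited). The gripper opens to 88 mm and grips with 3 to 60 N. Pads are 18 mm wide; open, the fingers measure 123 mm over their backs; the gripper's body (75 mm by 187 mm) begins 45 mm behind the grasp point.
Start: joints at [-1.457, 0.381, 1.297, -0, 1.464, -0.215], TCP at [177.593, -520.521, 404.748] pointing down, gripper open.
Joint ranges: [-3.11, 3.11], [-0.89, 2.33], [0.22, 2.48], [-1.42, 4.56], [0.17, 2.85], [-2.88, 2.88]. Speed limits (rad/s): [2.39, 2.39, 3.14, 3.14, 3.14, 3.14].

INTERFACE

Orientations are given as a rotation vector (axis times angle).
In Python, from cell import env gives the robot as it stands.
- The arm moves only by the tool drive_tool, never from a script. Its argument "rows" is a list of rows, each a list of 5 numbers: the shift along the tool's x, y, z in cm, then the turn about the tool's z in degrees, then the opening in per cent of the stroke, from 0 (shut) to 100 (fully open). A call has 1 to 10 rows; each row shifts and turns the commanded pose from where the row before left it, along the tool's axes as they then stand; what a row does not reach is not made up. A row lasts 1/8 s, in which the tool goes at most 62.5 mm and 10.7 degrees, less where a joint would pass 70% of its speed; a pose out of reach is approached as far as the arm can. A call with a gripper value outside its range is refused whole. The fingers move at their own pace and stop on an object; "force" is the grip in N (left out, the last holds). Time passes only in rows, so rows that do not move let the fingers close. It gives the time, the measured TCP pose, the force, the opening and the grip force at its end, in the units of the state.
- env.read_state(): the state, without advancing time (a new reading comes with each control period).
- env.grab_frame(name): name is "scene" or "top" or "wrist"; returns (picture, depth): 384x512x3 uint8, red, green, blue; 384x512 float32, mm along the optical axis (not along the pixel's ray), 0 where there is no reading.
- env.camera_params(name): a dict with "vertical_fov" (degrees; the focal length in pixels is half the picture's height over the tangent of half this angle, whatever the lens; pixels are square), "cx", "cy" (the principal point, pixels), "rvec" (rotation vector, rad) and "tvec" (3), from world to camera coordinates, as OpenCV has them; the wrist camera has in their place "T_tool_cam" (4x4, takes a point from camera to tool coordinates, whose origin is the TCP and whose axes are the flange's). Camera axes: x right, y down, z forward; pixel columns grow to the right and rows downward; lengths in mm; the calibration is good to about 2 mm. A picture is of the moment at which its call begins: read the wrist's pose just before it. camera_params takes no time and is no camera call.
- env.sign_off(): hands the job in; it is judged then, once.
The state is a dict: "clock": time; "qpos": joint angles; "qvel": joint speeds; "joint_torque": joint torques, N m; "eef_pos": TCP position; "eef_rot": TCP orientation; "ft_force": force on the tool from outside, world axes, zero at the start; "moment": the same for the moment, N m; "grip_width": finger opening in mm; "grip_force": force on a finger pad.
Only numpy, scipy, OpenCV 4.12 (cv2) and the standard library are available. Lean on these libraries where they do the work, as an engineer would, in place of code of your own. Each camera call takes 0.05 s, during which the arm holds its last target. There are 200 camera calls.

TASK

Put the polished spindles away: slide the case's cover fully open, lay every hex-headed spindle on the bench crosswise into the case's V-grooves, one to a groove and cradled on both rails, then slide the cover fully home over them, and only after that fold the side flap up until it stands upright against the case. Leave everything else on the bench where it is.

Things in the scene. Friction and masses are not known exactly. Their poses are not given: they have to be found in the camera images.
- case: Fixed open-topped wooden case, 256 mm long (its x), 152 mm wide (its y); origin on the bench under its middle. Inside: V-grooved rails (point rails), floor 8 mm above the bench. End walls (x = -128..-112 and 112..128 mm) and +y side wall are 64 mm tall; the flap is on the -y side. A flat cover slides on top on two runners (point runners).
- rails (a point): Point on the case floor's centre, 8 mm above the bench. Two sawtooth wooden rails, each 14 mm thick, centred 35 mm to its -y and +y, run along the case's x and form 4 V-grooves: 90 degrees, 25 mm deep, ridges 51 mm above the bench, pitch 50 mm along x. Spindles lie in them along the case's y. 56 mm are free between the rails for the fingers.
- runners (a point): Point midway between the two aluminium runners over the case's +x end wall (case x = 112 mm), 66 mm above the bench. The runners lie along both long sides of the case, outer faces at case y = -83 and +83 mm, tops 74 mm above the bench, and stretch on to case x = 345 mm to carry the open cover.
- cover (a joint): Slide of the flat white laminate cover (232 x 148 x 6 mm, top 72 mm above the bench), in m: 0 = fully home over the compartment (end stop); grows as it slides along the case's +x; 0.232 = fully open (end stop), compartment clear. Friction about 2 N, stays where left. Starts 0 to 0.05.
- cover_grip (a point): Top centre of the dark wooden grip bar on the cover, 102 mm above the bench, at case x = -95 mm + cover joint value, y = 0. The bar is 14 mm thick along the case's x, 90 mm long along y, 30 mm tall.
- flap (a joint): Hinge of the stiff dark wooden flap (236 x 6 mm, reaching 66 mm from the hinge) on the case's -y side, rad: 0 = upright against the case (end stop); grows as it leans out to -y; 1.45 = nearly flat. Hinge line along case x at y = -87 mm, 8 mm above the bench. Stays where left (2 to 3 N at the edge moves it). Starts 0.7 to 1.15.
- flap_edge (a point): Middle of the flap's free edge, moves with it. Pushed level along the case's +y by closed fingers with tips below the edge, the flap folds up; use the fingertips for the last part, as the gripper's body or knuckles would jam on the edge. When upright, its outer face is at case y = -90 mm.
- groove0 (a point): Centre of a spindle cradled in groove 0 (0 is nearest the case's -x end): midway between the rails, 41.6 mm above the bench; axes as the case's.
- groove1 (a point): Centre of a spindle cradled in groove 1 (0 is nearest the case's -x end): midway between the rails, 41.6 mm above the bench; axes as the case's.
- groove2 (a point): Centre of a spindle cradled in groove 2 (0 is nearest the case's -x end): midway between the rails, 41.6 mm above the bench; axes as the case's.
- groove3 (a point): Centre of a spindle cradled in groove 3 (0 is nearest the case's -x end): midway between the rails, 41.6 mm above the bench; axes as the case's.
- spindle0: Polished steel spindle, about 0.3 kg: round shaft 22 mm across, 120 mm long over all, a hexagonal head (30 mm across flats, 12 mm long) at each end, 96 mm clear between heads. Origin at its centre, x along the shaft; lying on the bench its centre is 15 mm up. In a groove the heads hang outside the rails, 6 mm end play each way. Only 3 or 4 are present.
- spindle1: Polished steel spindle, about 0.3 kg: round shaft 22 mm across, 120 mm long over all, a hexagonal head (30 mm across flats, 12 mm long) at each end, 96 mm clear between heads. Origin at its centre, x along the shaft; lying on the bench its centre is 15 mm up. In a groove the heads hang outside the rails, 6 mm end play each way. Only 3 or 4 are present.
- spindle2: Polished steel spindle, about 0.3 kg: round shaft 22 mm across, 120 mm long over all, a hexagonal head (30 mm across flats, 12 mm long) at each end, 96 mm clear between heads. Origin at its centre, x along the shaft; lying on the bench its centre is 15 mm up. In a groove the heads hang outside the rails, 6 mm end play each way. Only 3 or 4 are present.
- spindle3: Polished steel spindle, about 0.3 kg: round shaft 22 mm across, 120 mm long over all, a hexagonal head (30 mm across flats, 12 mm long) at each end, 96 mm clear between heads. Origin at its centre, x along the shaft; lying on the bench its centre is 15 mm up. In a groove the heads hang outside the rails, 6 mm end play each way. Only 3 or 4 are present.
- wrench: Bystander: open-ended steel wrench 170 mm long; origin at the centre of its underside (at mid-length).
- sanding_block: Bystander: cork block 100 x 60 x 30 mm; origin at the centre of its underside.
- compound_jar: Bystander: white jar with black lid, 70 mm across, 75 mm tall; origin at the centre of its underside.
- square_bar: Bystander: plain square steel bar 150 x 20 x 20 mm, not a spindle; origin at the centre of its underside.
- screwdriver: Bystander: screwdriver 190 mm long; origin at the centre of its underside (at mid-length).
- handle_blank: Bystander: dark wooden blank 130 x 40 x 12 mm; origin at the centre of its underside.
- flange: Bystander: flat steel ring 60 mm across, 16 mm tall; origin at the centre of its underside.
Mind the look-alikes: they are no part of the job. What is shaped like the spindle3 but brown is not meant.

How it is judged (in metres and radians):
On the way, in this order (a step that is already met when the one before it is completed fails the run):
1. the cover has been slid open (at least 200 of its 232 mm) (value of joint cover above 0.2 m), for 0.2 s.
2. with the cover still open, every spindle lies cradled in a V-groove, let go and at rest ((distance between spindle0 and groove0 below 0.0085 m or distance between spindle0 and groove1 below 0.0085 m or distance between spindle0 and groove2 below 0.0085 m or distance between spindle0 and groove3 below 0.0085 m) and angle between the x axis of each of spindle0, spindle1, spindle2, spindle3 and the y axis of case, either way round below 0.045 rad and linear speed of each of spindle0, spindle1, spindle2, spindle3 below 0.02 m/s and contact force between the fingers and spindle0 below 0.1 N and (distance between spindle1 and groove0 below 0.0085 m or distance between spindle1 and groove1 below 0.0085 m or distance between spindle1 and groove2 below 0.0085 m or distance between spindle1 and groove3 below 0.0085 m) and contact force between the fingers and spindle1 below 0.1 N and (distance between spindle2 and groove0 below 0.0085 m or distance between spindle2 and groove1 below 0.0085 m or distance between spindle2 and groove2 below 0.0085 m or distance between spindle2 and groove3 below 0.0085 m) and contact force between the fingers and spindle2 below 0.1 N and (distance between spindle3 and groove0 below 0.0085 m or distance between spindle3 and groove1 below 0.0085 m or distance between spindle3 and groove2 below 0.0085 m or distance between spindle3 and groove3 below 0.0085 m) and contact force between the fingers and spindle3 below 0.1 N and value of joint cover above 0.2 m), for 0.2 s.
3. the cover is fully home over the spindles, with the flap still folded out (value of joint cover below 0.005 m and value of joint flap above 0.3 rad), for 0.2 s.
4. the flap stands upright against the case (value of joint flap below 0.087 rad), for 0.2 s.
At the end, for the whole second after the job is handed in: Every spindle present rests in a groove (centre within 8.5 mm of the groove's point, axis within 2.5 degrees of crosswise), at rest; cover within 5 mm of its home stop; flap within 5 degrees of upright ((distance between spindle0 and groove0 below 0.0085 m or distance between spindle0 and groove1 below 0.0085 m or distance between spindle0 and groove2 below 0.0085 m or distance between spindle0 and groove3 below 0.0085 m) and angle between the x axis of each of spindle0, spindle1, spindle2, spindle3 and the y axis of case, either way round below 0.045 rad and linear speed of each of spindle0, spindle1, spindle2, spindle3 below 0.02 m/s and contact force between the fingers and spindle0 below 0.1 N and (distance between spindle1 and groove0 below 0.0085 m or distance between spindle1 and groove1 below 0.0085 m or distance between spindle1 and groove2 below 0.0085 m or distance between spindle1 and groove3 below 0.0085 m) and contact force between the fingers and spindle1 below 0.1 N and (distance between spindle2 and groove0 below 0.0085 m or distance between spindle2 and groove1 below 0.0085 m or distance between spindle2 and groove2 below 0.0085 m or distance between spindle2 and groove3 below 0.0085 m) and contact force between the fingers and spindle2 below 0.1 N and (distance between spindle3 and groove0 below 0.0085 m or distance between spindle3 and groove1 below 0.0085 m or distance between spindle3 and groove2 below 0.0085 m or distance between spindle3 and groove3 below 0.0085 m) and contact force between the fingers and spindle3 below 0.1 N and value of joint cover below 0.005 m and value of joint flap below 0.087 rad); the robot touches nothing.
It fails at once if a bystander on the bench is moved more than 30 mm (distance of any of wrench, sanding_block, compound_jar, square_bar, screwdriver, handle_blank, flange from where it was at the start of the episode above 0.03 m).
Of spindle0, spindle1, spindle2, spindle3 only 3 to 4 are there at a start; the rules pass over those that are not, and their reading is None.
At some moment in a run one of spindle0, spindle1, spindle2, spindle3 may be knocked a few centimetres aside while the robot is not near it.
Once in a run the grip may slacken for a moment while it holds something.
It also fails if it takes over 200 s, if anything falls off the work surface, if the arm or the gripper's body presses on something with over 40 N, if the wrist force passes 120 N, or if a joint passes its speed limit or range.

## Working session

There is one attempt and no reset: what is moved stays moved. The work goes in short steps, Python scripts to look and compute and a tool call to move; the robot and the scene stay as the last step left them, time stands still between calls to the robot, and variables do not carry over. Pictures are saved under pics/ and viewed, at most 14 in all, crops included, and the job is handed in when it is done.

Besides the shell and the picture viewer there is one more tool, called in YAML: its name, and indented under it one key for each argument. drive_tool: Moves the arm, as the interface text tells. Its arguments: {"type":"object","properties":{"rows":{"type":"array","items":{"type":"array","items":{"type":"number"}}},"force":{"type":"number"}},"required":["rows"]}

```bash
mkdir -p pics; ls; python3 - <<'E'
from cell import env
import cv2,numpy as np
s=env.read_state();print({k:np.round(v,3) for k,v in s.items()})
for n in ("scene","top"):
    im,d=env.grab_frame(n);cv2.imwrite(f"pics/{n}0.png",im[:,:,::-1]);np.savez(f"pics/{n}0.npz",im=im,d=d)
    print(n,env.camera_params(n),(d>0).mean())
print(env.camera_params("wrist"))
E
```

```text
pics
{'clock': np.float64(0.0), 'qpos': array([-1.457,  0.381,  1.298, -0.   ,  1.464, -0.215]), 'qvel': array([ 0.   ,  0.001, -0.   , -0.001,  0.001,  0.   ]), 'joint_torque': array([ 3.0000e-03, -4.3793e+01, -2.2456e+01,  7.2000e-02,  3.5000e-02,
       -0.0000e+00]), 'eef_pos': array([ 177.591, -520.495,  404.148]), 'eef_rot': array([-3.098, -0.514, -0.   ]), 'ft_force': array([-0.69 ,  0.194, -0.709]), 'moment': array([-0.027,  0.008,  0.014]), 'grip_force': np.float64(0.0), 'grip_width': np.float64(87.941)}
scene {'vertical_fov': 56.73475911588496, 'cx': 254.54983986465098, 'cy': 190.95123697901116, 'rvec': array([ 2.02785597,  1.24392173, -0.51686037]), 'tvec': array([-244.68179155, -235.46040973, 1374.43775581])} 0.9958597819010416
top {'vertical_fov': 56.298831540661034, 'cx': 255.6517875222599, 'cy': 186.30152073127857, 'rvec': array([ 2.09716375, -2.1214064 ,  0.23753674]), 'tvec': array([  32.55961766,  517.66323512, 1208.97690223])} 0.9959818522135416
{'vertical_fov': 68.57036099497633, 'cx': 255.7735666418428, 'cy': 190.46199241646244, 'T_tool_cam': array([[ 1.40799158e-03, -9.53024924e-01, -3.02888611e-01,
         7.81364375e+01],
       [ 9.99998980e-01,  1.26961849e-03,  6.53745522e-04,
        -9.49410461e-01],
       [-2.38482795e-04, -3.02889223e-01,  9.53025740e-01,
         2.01895823e+01],
       [ 0.00000000e+00,  0.00000000e+00,  0.00000000e+00,
         1.00000000e+00]])}
```

View pics/top0.png

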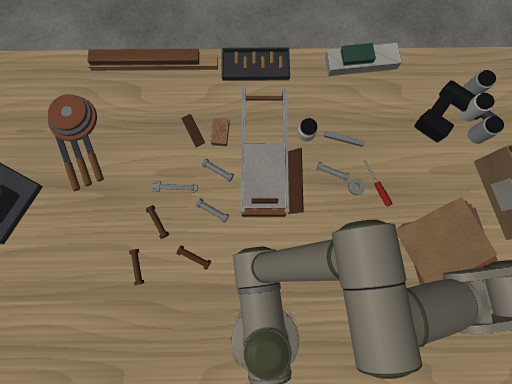

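View pics/scene0.png

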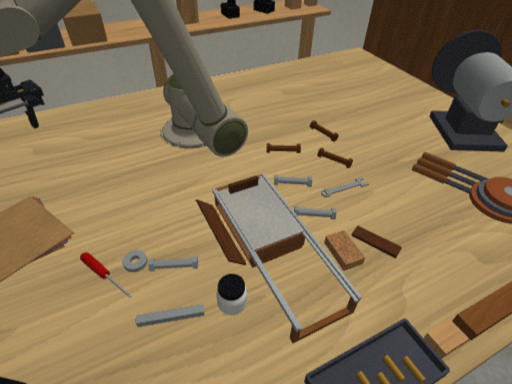

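The top view shows the case with its grip bar at (265,200) and runners reaching up to row 90. The flap is on the right at (296,180). There are three steel spindles, at (218,170), (212,210) and (333,171). The three brown ones are look-alikes. The scene view shows the same three at (294,181), (315,212) and (173,264), so no fourth is present.

```bash
cat > h.py <<'E'
import numpy as np,cv2
from scipy.spatial.transform import Rotation as R
from cell import env
def cam(n,s=None):
    p=env.camera_params(n); f=192/np.tan(np.radians(p['vertical_fov']/2))
    if n=='wrist':
        s=s or env.read_state(); T=np.eye(4); T[:3,:3]=R.from_rotvec(s['eef_rot']).as_matrix(); T[:3,3]=s['eef_pos']
        W=T@p['T_tool_cam']; return f,p['cx'],p['cy'],W[:3,:3],W[:3,3]
    A=R.from_rotvec(np.ravel(p['rvec'])).as_matrix(); return f,p['cx'],p['cy'],A.T,-A.T@np.ravel(p['tvec'])
def ray(c,uv):
    f,cx,cy,A,o=c; uv=np.atleast_2d(uv).astype(float)
    return np.c_[(uv[:,0]-cx)/f,(uv[:,1]-cy)/f,np.ones(len(uv))]@A.T,o
def plane(c,uv,z):
    d,o=ray(c,uv); return o+d*((z-o[2])/d[:,2])[:,None]
def proj(c,P):
    f,cx,cy,A,o=c; q=(np.atleast_2d(P)-o)@A; return np.c_[cx+f*q[:,0]/q[:,2],cy+f*q[:,1]/q[:,2]]
def cloud(c,d):
    v,u=np.mgrid[:d.shape[0],:d.shape[1]]; r,o=ray(c,np.c_[u.ravel(),v.ravel()])
    return (o+r*d.reshape(-1,1)).reshape(*d.shape,3)
def tri(c1,p1,c2,p2):
    (a,),o=ray(c1,p1); (b,),q=ray(c2,p2)
    s=np.linalg.lstsq(np.c_[a,-b],q-o,rcond=None)[0]; x,y=o+a*s[0],q+b*s[1]; return (x+y)/2,np.linalg.norm(x-y)
E
python3 - <<'E'
from h import *
np.set_printoptions(precision=1,suppress=True)
res={}
seeds={'top':[(218,170),(212,210),(333,171)],'scene':[(315,212),(294,181),(173,264)]}
for n in ('top','scene'):
    z=np.load(f'pics/{n}0.npz'); im,d=z['im'],z['d']; c=cam(n); P=cloud(c,d)
    sat=cv2.cvtColor(im,cv2.COLOR_RGB2HSV)[:,:,1]
    m=((sat<70)&(P[:,:,2]>3)&(P[:,:,2]<45)).astype(np.uint8)
    k,l,st,ce=cv2.connectedComponentsWithStats(m)
    for i,(u,v) in enumerate(seeds[n]):
        lab=np.bincount(l[v-4:v+5,u-4:u+5].ravel(),minlength=k); lab[0]=0; j=lab.argmax()
        ys,xs=np.where(l==j); (cx,cy),wh,a=cv2.minAreaRect(np.c_[xs,ys].astype(np.float32))
        Q=P[l==j]; res[n,i]=(cx,cy)
        zz=plane(c,np.c_[xs,ys],18)[:,:2]; r=cv2.minAreaRect(zz.astype(np.float32))
        print(n,i,len(xs),(cx,cy),'plane rect',np.round(r[0],1),np.round(r[1],1),round(r[2],1),'ztop',np.percentile(Q[:,2],[50,90,99]))
    # high things
    if n=='top':
        for lo,hi,nm in ((69,90,'cover/runner'),(95,110,'grip')):
            mm=((P[:,:,2]>lo)&(P[:,:,2]<hi)); mm[:,:200]=0; mm[:,320:]=0; mm[225:]=0; mm[:80]=0
            if nm=='grip': mm[:185]=0
            ys,xs=np.where(mm); r=cv2.minAreaRect(P[mm][:,:2].astype(np.float32)); print(nm,len(xs),r,xs.min(),xs.max(),ys.min(),ys.max(),np.median(P[mm][:,2]))
for i in range(3): print(tri(cam('top'),res['top',i],cam('scene'),res['scene',i]))
E
```

```text
top 0 223 (216.88453674316406, 169.93338012695312) plane rect [590.1 168.4] [124.7  33.6] 58.8 ztop [24.8 31.  34.1]
top 1 232 (211.6323699951172, 210.2794189453125) plane rect [440.4 185.2] [124.2  33.8] 58.5 ztop [24.7 29.6 34.8]
top 2 218 (332.57733154296875, 171.53041076660156) plane rect [ 579.1 -256.8] [121.5  33. ] 66.9 ztop [24.1 29.7 33.4]
cover/runner 3029 ((651.2633056640625, -54.92973327636719), (272.5678405761719, 473.3370056152344), 87.95582580566406) 240 316 87 214 72.75118058718976
grip 130 ((460.55731201171875, -2.4627685546875), (84.67652130126953, 15.011824607849121), 89.57564544677734) 252 277 198 202 101.2657963246271
scene 0 323 (314.8368225097656, 212.01820373535156) plane rect [590.3 168.6] [123.7  41.6] 59.3 ztop [25.1 31.  33.7]
scene 1 272 (292.527587890625, 179.5310516357422) plane rect [437.7 186. ] [120.6  45.4] 58.7 ztop [24.8 31.2 34.5]
scene 2 863 (160.0, 260.5) plane rect [ 555.5 -284.2] [191.1  64.8] 63.4 ztop [19.9 29.5 33.5]
(array([589.8, 168. ,  17.5]), np.float64(0.0786445235365696))
(array([439.9, 184.5,  20. ]), np.float64(0.4827088617726804))
(array([ 572. , -270.3,   30.3]), np.float64(32.68883654967472))
```

```bash
python3 - <<'E'
import cv2
im=cv2.imread('pics/top0.png')[80:225,195:355]; cv2.imwrite('pics/crop0.png',cv2.resize(im,None,fx=4.1,fy=4.1,interpolation=cv2.INTER_CUBIC))
E
```

```text
(no output)
```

View pics/crop0.png

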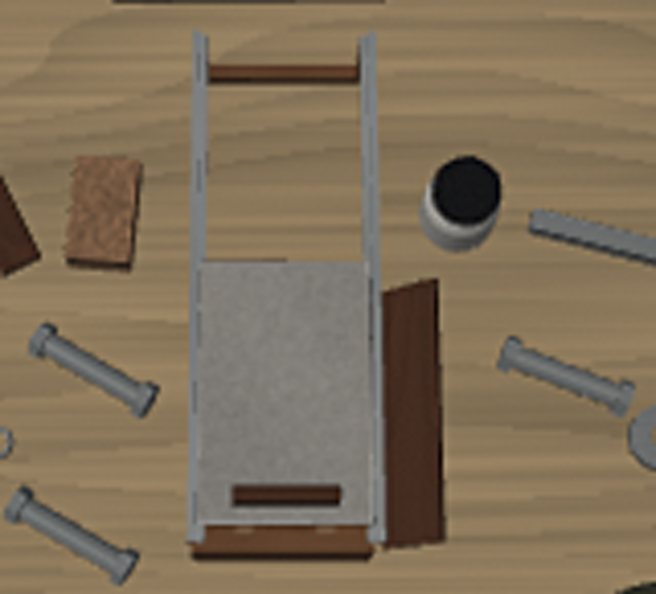

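The crop shows the grip bar at crop (287,496), the runners at crop x≈198 and 375, and the flap leaning out to the right. The jar sits clear of the flap at crop (465,200). Next I fit the case.

```bash
python3 - <<'E'
from h import *
np.set_printoptions(precision=2,suppress=True)
z=np.load('pics/top0.npz'); im,d=z['im'],z['d']; c=cam('top'); P=cloud(c,d)
z=P[:,:,2]; m=((z>64)&(z<85)).astype(np.uint8); m[:80]=0;m[225:]=0
k,l,st,ce=cv2.connectedComponentsWithStats(m); j=l[160,265]; M=l==j; Q=P[M]; 
print(st[j],cv2.minAreaRect(Q[:,:2].astype(np.float32)))
# outer edges per row
L=[];Rr=[]
for v in range(st[j][1]+3,st[j][1]+st[j][3]-3):
    xs=np.where(M[v])[0]; L.append((xs.min()-.5,v)); Rr.append((xs.max()+.5,v))
for e,s in ((L,'left'),(Rr,'right')):
    q=plane(c,np.array(e),74)[:,:2]; f=cv2.fitLine(q.astype(np.float32),cv2.DIST_HUBER,0,.01,.01).ravel(); print(s,f,'yaw',np.degrees(np.arctan(f[1]/f[0])),'y at x=500,800',f[3]+f[1]/f[0]*(500-f[2]),f[3]+f[1]/f[0]*(800-f[2]))
print('x range',np.percentile(Q[:,0],[0,.5,99.5,100]), plane(c,[(265,st[j][1]-.5),(265,st[j][1]+st[j][3]-.5)],74))
g=((z>92)&(z<112));g[:185]=0;g[215:]=0;g[:,:240]=0;g[:,290:]=0
print('grip',cv2.minAreaRect(P[g][:,:2].astype(np.float32)),P[g].mean(0))
# flap: dark brown pixels right of case
fl=np.zeros_like(m);fl[150:212,290:304]=1
dk=(im.max(2)<85)&(fl>0); ys,xs=np.where(dk); F=P[dk]; print('flap',len(xs)); 
A=np.c_[F[:,1],np.ones(len(F))]; print('z vs y',np.linalg.lstsq(A,F[:,2],rcond=None)[0],F.min(0),F.max(0))
# wall ends
w=np.array([ (265,v) for v in range(200,222)]); print(np.c_[w[:,1],P[200:222,265]])
# scene cam grip triangulation check: top of bar
E
```

```text
[ 240   87   49  128 3334] ((654.697265625, -4.590065002441406), (166.22491455078125, 473.8280944824219), 89.25188446044922)
left [  1.    -0.   630.51  79.07] yaw -0.16927446 y at x=500,800 79.454025 78.5677
right [  1.    -0.01 640.65 -87.59] yaw -0.7086668 y at x=500,800 -85.84721 -89.557976
x range [416.92 424.5  878.74 892.64] [[892.45 -12.46  74.  ]
 [415.09  -4.01  74.  ]]
grip ((460.55731201171875, -2.4627685546875), (84.67652130126953, 15.011824607849121), 89.57564544677734) [460.49  -2.3  101.24]
flap 791
z vs y [  3.22 422.97] [ 244.71 -147.69   -6.61] [ 659.51   36.48 1292.07]
[[200.   460.42  -3.96 101.55]
 [201.   457.25  -3.95 100.13]
 [202.   453.89  -3.9   99.77]
 [203.   454.4   -4.61  77.04]
 [204.   452.5   -4.86  67.72]
 [205.   447.48  -4.49  76.87]
 [206.   445.    -4.64  70.84]
 [207.   441.31  -4.53  72.11]
 [208.   448.55  -6.74   4.43]
 [209.   444.46  -6.58   7.2 ]
 [210.   431.78  -4.54  66.3 ]
 [211.   428.54  -4.53  64.74]
 [212.   425.51  -4.57  61.7 ]
 [213.   421.55  -4.4   65.02]
 [214.   418.33  -4.4   63.21]
 [215.   416.96  -4.84  48.04]
 [216.   417.41  -5.75  18.84]
 [217.   416.73  -6.41  -3.02]
 [218.   412.58  -6.21   0.84]
 [219.   409.11  -6.19  -0.37]
 [220.   405.81  -6.21  -3.03]
 [221.   401.43  -5.95   3.17]]
```

drive_tool:
  rows:
    - [0,0,0,-10.1,70]
    - [0,0,0,-10.1,70]
    - [0,0,0,-10.1,70]
    - [0,0,0,-10.1,70]
    - [0,0,0,-10.1,70]
    - [0,0,0,-10.1,70]
    - [0,0,0,-10.1,70]
  force: 30

```text
clock: 0.98
eef_pos: [177.6, -520.5, 404.4]
eef_rot: [-2.223, -2.218, -0.001]
ft_force: [0.4, 0.2, 1.2]
grip_width: 61.6
grip_force: 0.0
```

drive_tool:
  rows:
    - [5.2,2.8,0,0,70]
    - [5.2,2.8,0,0,70]
    - [5.2,2.8,0,0,70]
    - [5.2,2.8,0,0,70]
    - [5.2,2.8,0,0,70]
    - [5.2,2.8,0,0,70]
    - [5.2,2.8,0,0,70]
    - [5.2,2.8,0,0,70]
    - [5.2,2.7,0,0,70]
    - [5.2,2.7,0,0,70]

```text
clock: 2.22
eef_pos: [460.3, -0.8, 404.7]
eef_rot: [-2.23, -2.212, 0.0]
ft_force: [1.1, -0.4, 0.1]
grip_width: 61.9
grip_force: 0.0
```

```bash
cat >> h.py <<'E'
def yaw(s): return np.degrees(np.arctan2(*R.from_rotvec(s['eef_rot']).as_matrix()[[1,0],[0,0]]))
def go(x,y,z,yw=None):
    """remaining shift in tool axes (cm, after turning) and turn (deg)"""
    s=env.read_state(); p=s['eef_pos']; a=yaw(s); yw=a if yw is None else yw; t=np.radians(yw)
    dx,dy=x-p[0],y-p[1]
    print('at',np.round(p,1),'yaw',round(a,2),'| shift cm',np.round([(dx*np.cos(t)+dy*np.sin(t))/10,(dx*np.sin(t)-dy*np.cos(t))/10,(p[2]-z)/10],2),'turn',round(a-yw,1),'q',np.round(s['qpos'],2),'clk',round(float(s['clock']),2))
E
python3 - <<'E'
from h import *
go(460.5,-2.5,244,89.5)
s=env.read_state(); c=cam('wrist',s); im,d=env.grab_frame('wrist'); cv2.imwrite('pics/w1.png',im[:,:,::-1]); np.savez('pics/w1.npz',im=im,d=d)
P=cloud(c,d); z=P[:,:,2]; g=(z>94)&(z<110)&(abs(P[:,:,1])<90)&(abs(P[:,:,0]-460)<40)
print(cv2.minAreaRect(P[g][:,:2].astype(np.float32)),np.median(z[g]),g.sum())
E
```

```text
at [460.3  -0.8 404.7] yaw 89.54 | shift cm [-0.17  0.02 16.07] turn 0.0 q [-0.26  0.22  1.53 -0.    1.39 -0.25] clk 2.23
((458.2409973144531, -3.4308700561523438), (90.13691711425781, 13.599631309509277), 89.21900177001953) 101.64267333067784 1117
```

View pics/w1.png

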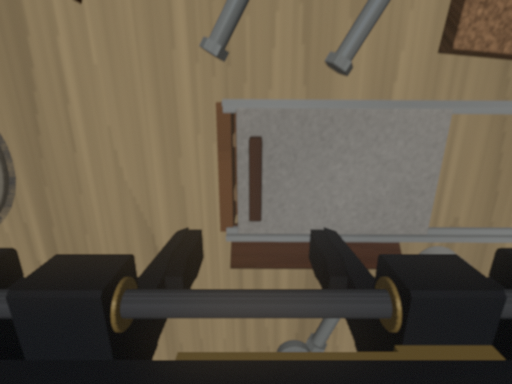

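The wrist view shows the grip bar at (255,178) with the fingers open on either side in x. The wrist measurement gives the bar at (458,-3), top at 102 mm, which agrees with the text. Next I descend and grip.

drive_tool:
  rows:
    - [-0.2,-0.1,4,0,60]
    - [0,0,4,0,60]
    - [0,0,4,0,60]
    - [0,0,3,0,60]
    - [0,0,1,0,40]
    - [0,0,0,0,0]
    - [0,0,0,0,0]
    - [0,0,0,0,0]
    - [0,0,0,0,0]
  force: 30

```text
clock: 3.4
eef_pos: [458.9, -4.8, 245.5]
eef_rot: [2.23, 2.211, 0.001]
ft_force: [-0.7, 0.0, 6.7]
grip_width: 14.1
grip_force: 30.0
```

drive_tool:
  rows:
    - [0,1,0,0,0]
    - [0,2,0,0,0]
    - [0,3,0,0,0]
    - [0,3,0,0,0]
    - [0,3,0,0,0]
    - [0,3,0,0,0]
    - [0,3,0,0,0]
    - [0,2,0,0,0]
    - [0,1,0,0,0]
    - [0,0,0,0,0]

```text
clock: 4.65
eef_pos: [669.4, -7.3, 245.6]
eef_rot: [2.229, 2.21, 0.001]
ft_force: [1.3, -6.7, 3.6]
grip_width: 14.1
grip_force: 30.0
```

drive_tool:
  rows:
    - [-0.05,0.6,0,0,0]
    - [0,0.4,0,0,0]
    - [0,0.2,0,0,0]
    - [0,0,0,0,0]
    - [0,0,0,0,0]

```text
clock: 5.28
eef_pos: [680.3, -7.6, 245.6]
eef_rot: [2.231, 2.212, -0.002]
ft_force: [-5.9, -5.1, 7.2]
grip_width: 13.7
grip_force: 30.0
```

drive_tool:
  rows:
    - [0,0,0,0,60]
    - [0,0,0,0,60]
    - [0,0,0,0,60]
    - [0,0,-4,0,60]
    - [0,0,-4,0,60]
    - [0,0,-4,0,60]
    - [0,-4.5,-2,0,60]
    - [0,-4.5,0,0,60]
    - [0,-4.5,0,0,60]

```text
clock: 6.4
eef_pos: [544.2, -5.7, 384.8]
eef_rot: [2.23, 2.213, 0.001]
ft_force: [1.0, -0.8, -0.5]
grip_width: 53.2
grip_force: 0.0
```

```bash
python3 - <<'E'
from h import *
np.set_printoptions(precision=1,suppress=True)
go(545,-5,390,89.5)
s=env.read_state(); c=cam('wrist',s); im,d=env.grab_frame('wrist'); cv2.imwrite('pics/w2.png',im[:,:,::-1]); np.savez('pics/w2.npz',im=im,d=d,p=s['eef_pos'],r=s['eef_rot'])
P=cloud(c,d)
# ridge heights along x at rails: profile z vs x for y bands
X,Y,Z=P[:,:,0],P[:,:,1],P[:,:,2]
for y0 in (-40,-4,31):
    m=(abs(Y-y0)<4)&(X>400)&(X<700)&(Z>-5); b=((X[m]-400)/6).astype(int); print(y0,[(406-3+6*k,round(float(np.median(Z[m][b==k])))) for k in range(50) if (b==k).any()])
E
```

```text
at [544.2  -5.7 384.8] yaw 89.55 | shift cm [ 0.1  0.1 -0.5] turn 0.1 q [-0.2  0.4  1.4  0.   1.4 -0.2] clk 6.4
-40 [(415, 64), (421, 64), (427, 63), (433, 44), (439, 48), (445, 47), (451, 42), (457, 36), (463, 29), (469, 28), (475, 34), (481, 40), (487, 46), (493, 49), (499, 44), (505, 38), (511, 32), (517, 27), (523, 31), (529, 38), (535, 44), (541, 49), (547, 45), (553, 40), (559, 34), (565, 27), (571, 30), (577, 36), (583, 42), (589, 48), (595, 48), (601, 42), (607, 35), (613, 29), (619, 28), (625, 33), (631, 40), (637, 46), (643, 50), (649, 44), (655, 57), (661, 72), (667, 72), (673, 91), (679, 102), (685, 102)]
-4 [(415, 64), (421, 64), (427, 64), (433, 32), (439, 8), (445, 8), (451, 8), (457, 8), (463, 291), (469, 291), (475, 8), (481, 8), (487, 8), (493, 8), (499, 8), (505, 8), (511, 287), (517, 241), (523, 8), (529, 8), (535, 8), (541, 8), (547, 8), (553, 8), (559, 8), (565, 8), (571, 242), (577, 286), (583, 8), (589, 8), (595, 8), (601, 8), (607, 8), (613, 8), (619, 292), (625, 10), (631, 8), (637, 8), (643, 8), (649, 8), (655, 44), (661, 72), (667, 72), (673, 91), (679, 102), (685, 102)]
31 [(415, 64), (421, 64), (427, 64), (433, 49), (439, 47), (445, 49), (451, 42), (457, 37), (463, 285), (469, 286), (475, 33), (481, 39), (487, 300), (493, 300), (499, 300), (505, 300), (511, 299), (517, 27), (523, 31), (529, 38), (535, 43), (541, 49), (547, 46), (553, 40), (559, 34), (565, 29), (571, 29), (577, 299), (583, 300), (589, 300), (595, 300), (601, 299), (607, 36), (613, 31), (619, 286), (625, 160), (631, 39), (637, 45), (643, 49), (649, 44), (655, 54), (661, 71), (667, 72), (673, 90), (679, 102), (685, 102)]
```

View pics/w2.png

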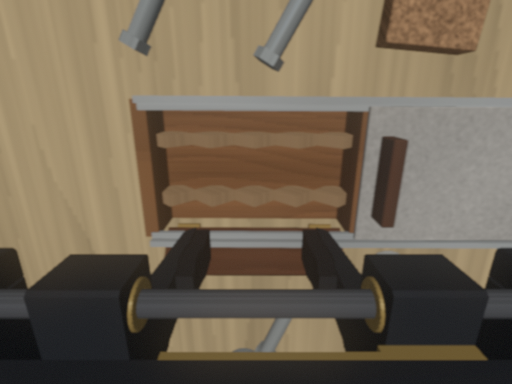

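The wrist view shows the compartment clear, with both rails in view (rows ~140 and ~195) and the cover open on the right. Now I fit the V valleys on each rail for the exact groove places.

```bash
python3 - <<'E'
from h import *
from scipy.optimize import least_squares
np.set_printoptions(precision=2,suppress=True)
z=np.load('pics/w2.npz'); c=cam('wrist',{'eef_pos':z['p'],'eef_rot':z['r']}); P=cloud(c,z['d']); X,Y,Z=P[:,:,0],P[:,:,1],P[:,:,2]
# rails extents in y near a ridge (z 44..53)
m=(Z>40)&(Z<54)&(X>480)&(X<600)&(abs(Y)<60); h,e=np.histogram(Y[m],np.arange(-60,60,3)); print([(int(a),int(b)) for a,b in zip(e,h) if b>3])
for y0 in (-40,31):
    m=(abs(Y-y0)<5)&(X>446)&(X<645)&(Z>24)&(Z<55)
    x,h=X[m],Z[m]
    f=lambda q: np.clip(q[1]+abs((x-q[0]+25)%50-25)-0,None,99)-h
    r=least_squares(f,[519,26],loss='soft_l1'); print(y0,'valley x',r.x,'ridge',r.x[1]+25,np.abs(r.fun).mean())
# runners outer edges
m=(Z>71)&(Z<78)&(X>440)&(X<640); print('runner y',np.percentile(Y[m],[1,99]), Z[m].mean())
for x0 in (450,550,640):
    q=m&(abs(X-x0)<15); print(x0,Y[q].min(),Y[q].max(), 'inner', np.sort(Y[q])[[0,-1]])
# flap angle
m=(Y<-93)&(Y>-170)&(X>450)&(X<640)&(Z>8)&(Z<75); A=np.c_[Y[m],np.ones(m.sum())]; k=np.linalg.lstsq(A,Z[m],rcond=None)[0]; print('flap slope',k,'lean',90-np.degrees(np.arctan(-k[0])),m.sum(),Y[m].min(),Z[m].max())
E
```

```text
[(-48, 62), (-45, 116), (-42, 119), (-39, 122), (-36, 140), (-33, 88), (21, 21), (24, 144), (27, 142), (30, 147), (33, 143), (36, 96)]
-40 valley x [516.88  25.86] ridge 50.858649144248176 0.5924117492527229
31 valley x [517.66  25.84] ridge 50.84362826826525 0.5938613556260787
runner y [-87.87  78.71] 73.77836576320468
450 -86.38631208382552 78.84839165847306 inner [-86.39  78.85]
550 -88.47347645064625 78.23012255546826 inner [-88.47  78.23]
640 -85.7689154320276 76.75037770468917 inner [-85.77  76.75]
flap slope [ -0.95 -74.59] lean 46.500116216814774 2852 -139.86427651931467 56.77535092749895
```

Groove 1 is at about (517.3,-4.6), with case yaw about -0.6°. The valley floor is at 26 mm and the ridges at 51 mm, both as stated. The flap leans at about 0.81 rad. I go to the first spindle at (590,168) and look again from above.

drive_tool:
  rows:
    - [0,0,0,10.2,70]
    - [0,0,0,10.2,70]
    - [0,0,0,10.3,70]
    - [4.3,-1.3,0.9,0,70]
    - [4.3,-1.3,0.9,0,70]
    - [4.3,-1.3,0.9,0,70]
    - [4.3,-1.2,0.8,0,70]

```text
clock: 7.32
eef_pos: [591.5, 169.2, 349.3]
eef_rot: [-2.736, -1.543, 0.0]
ft_force: [0.9, 0.0, 0.1]
grip_width: 61.7
grip_force: 0.0
```

```bash
cat >> h.py <<'E'
def spin(x0,y0,zg=169,save=None):
    s=env.read_state(); c=cam('wrist',s); im,d=env.grab_frame('wrist')
    if save: cv2.imwrite(save,im[:,:,::-1])
    P=cloud(c,d); X,Y,Z=P[:,:,0],P[:,:,1],P[:,:,2]; sat=cv2.cvtColor(im,cv2.COLOR_RGB2HSV)[:,:,1]
    m=((Z>6)&(Z<45)&(sat<80)).astype(np.uint8)
    k,l,st,ce=cv2.connectedComponentsWithStats(m); best=None
    for j in range(1,k):
        if st[j,4]<300: continue
        Q=P[l==j]; r=cv2.minAreaRect(Q[:,:2].astype(np.float32)); D=np.hypot(r[0][0]-x0,r[0][1]-y0)
        if best is None or D<best[0]: best=(D,r,Q)
    D,(ce,(w,h),a),Q=best; a=a if w>h else a+90; a=a%180
    print('spindle',np.round(ce,1),'size',round(w,1),round(h,1),'yaw',round(a,1),'ztop',np.round(np.percentile(Q[:,2],[50,95]),1)); go(ce[0],ce[1],zg,a)
E
python3 -c "
from h import *
spin(590,168,save='pics/w3.png')"
```

```text
spindle [587.6 165.7] size 120.4 34.1 yaw 58.6 ztop [24.6 30.1]
at [591.7 173.4 348. ] yaw 59.03 | shift cm [-0.87  0.05 17.9 ] turn 0.4 q [0.09 0.54 1.19 0.   1.41 0.63] clk 7.38
```

View pics/w3.png

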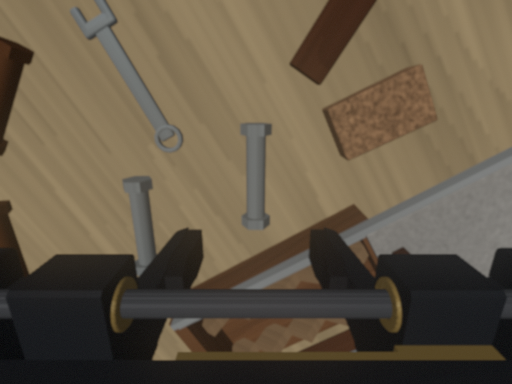

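The wrist view shows the spindle at (256,175), upright between the fingers, with nothing in the fingers' way. The arm was still settling during that reading, so I measure once more.

```bash
python3 -c "
from h import *
spin(590,168)"
```

```text
spindle [587.4 166. ] size 120.0 34.1 yaw 58.9 ztop [24.6 30.2]
at [591.4 171.1 348.4] yaw 59.07 | shift cm [-0.65 -0.07 17.94] turn 0.1 q [0.09 0.54 1.2  0.   1.41 0.63] clk 7.42
```

drive_tool:
  rows:
    - [-0.4,0,4,0,65]
    - [0,0,4,0,65]
    - [0,0,4,0,65]
    - [0,0,2,0,65]
    - [0,0,0,0,65]
    - [0,0,0,0,65]

```text
clock: 8.18
eef_pos: [589.4, 163.9, 210.9]
eef_rot: [2.736, 1.542, 0.003]
ft_force: [0.1, -0.2, 0.7]
grip_width: 57.3
grip_force: 0.0
```

```bash
python3 -c "
from h import *
go(587.5,165.9,169,58.8)"
```

```text
at [589.4 163.9 210.9] yaw 58.82 | shift cm [ 0.07 -0.27  4.19] turn 0.0 q [ 0.08  0.68  1.37 -0.    1.09  0.62] clk 8.18
```

drive_tool:
  rows:
    - [0.1,-0.2,2.5,0,65]
    - [0,0,1.2,0,65]
    - [0,0,0.4,0,65]
    - [0,0,0,0,10]
    - [0,0,0,0,0]
    - [0,0,0,0,0]
    - [0,0,0,0,0]
    - [0,0,0,0,0]
  force: 40

```text
clock: 9.18
eef_pos: [588.0, 166.0, 169.1]
eef_rot: [2.736, 1.543, 0.001]
ft_force: [0.0, -0.7, 2.7]
grip_width: 20.9
grip_force: 40.0
```

drive_tool:
  rows:
    - [0,0,-2,0,0]
    - [0,0,-4,0,0]
    - [0,0,-4,0,0]
    - [0,0,-2,0,0]
    - [0,0,0,0,0]
    - [0,0,0,0,0]

```text
clock: 9.93
eef_pos: [587.6, 166.1, 287.2]
eef_rot: [-2.735, -1.543, 0.004]
ft_force: [-0.3, 0.3, -2.8]
grip_width: 21.0
grip_force: 40.0
```

```bash
python3 -c "
from h import *
go(567.3,-5.2,290,89.4)"
```

```text
at [587.6 166.1 287.2] yaw 58.84 | shift cm [-17.15  -1.85  -0.28] turn -30.6 q [0.08 0.59 1.3  0.   1.26 0.63] clk 9.93
```

drive_tool:
  rows:
    - [0,0,0,-10.2,0]
    - [0,0,0,-10.2,0]
    - [0,0,0,-10.2,0]
    - [-4,-0.5,0,0,0]
    - [-5,-0.5,0,0,0]
    - [-5,-0.5,0,0,0]
    - [-3,-0.3,0,0,0]
    - [0,0,0,0,0]
    - [0,0,0,0,0]

```text
clock: 11.05
eef_pos: [568.1, -3.2, 287.9]
eef_rot: [-2.231, -2.21, 0.001]
ft_force: [0.1, -0.1, -2.5]
grip_width: 20.8
grip_force: 40.0
```

```bash
python3 -c "
from h import *
go(567.3,-5.2,197,89.4)
s=env.read_state();print(s['grip_width'],s['grip_force'])
im,d=env.grab_frame('wrist');cv2.imwrite('pics/w4.png',im[:,:,::-1])"
```

```text
at [568.1  -3.2 287.9] yaw 89.45 | shift cm [-0.2  -0.08  9.09] turn 0.0 q [-0.21  0.52  1.42  0.    1.2  -0.2 ] clk 11.05
20.84007596924477 39.997901916503906
```

View pics/w4.png

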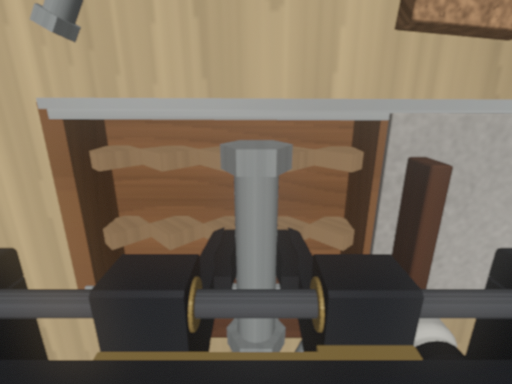

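The spindle is held square in the fingers, its head at (256,158) and the groove below it. Next I lower it into groove 2.

drive_tool:
  rows:
    - [-0.2,0,3,0,0]
    - [0,0,3,0,0]
    - [0,0,2,0,0]
    - [0,0,0.8,0,0]
    - [0,0,0.3,0,0]
    - [0,0,0,0,0]

```text
clock: 11.85
eef_pos: [568.3, -5.5, 198.3]
eef_rot: [2.231, 2.21, 0.001]
ft_force: [-0.2, -0.4, -3.0]
grip_width: 21.1
grip_force: 40.0
```

drive_tool:
  rows:
    - [0,0,0,0,34]
    - [0,0,0,0,34]
    - [0,0,0,0,34]
    - [0,0,-3,0,34]
    - [0,0,-4,0,34]
    - [0,0,-5,0,34]
    - [0,0,-5,0,34]
    - [0,0,-2,0,60]
    - [0,0,0,0,65]

```text
clock: 12.98
eef_pos: [568.0, -5.7, 389.1]
eef_rot: [2.23, 2.209, 0.003]
ft_force: [-1.4, -0.0, 0.3]
grip_width: 47.6
grip_force: 0.0
```

```bash
cat >> h.py <<'E'
def check(gs):
    s=env.read_state(); c=cam('wrist',s); im,d=env.grab_frame('wrist'); P=cloud(c,d); X,Y,Z=P[:,:,0],P[:,:,1],P[:,:,2]
    sat=cv2.cvtColor(im,cv2.COLOR_RGB2HSV)[:,:,1]
    for g,(x,y) in gs.items():
        m=(abs(X-x)<24)&(abs(Y-y)<70)&(Z>38)&(Z<62)&(sat<80)
        if m.sum()<200: print(g,'empty',m.sum()); continue
        r=cv2.minAreaRect(P[m][:,:2].astype(np.float32)); print(g,np.round(r[0],1),np.round(r[1],1),round(r[2],1),'ztop shaft',np.round(np.median(Z[m&(abs(Y-y)<25)]),1),'head',np.round(np.percentile(Z[m],98),1))
    return im
E
python3 -c "
from h import *
check({2:(567,-5)})
go(440,185,350,58.6)"
```

```text
2 [567.8 -10.1] [128.9  45.6] 89.3 ztop shaft 50.9 head 57.6
at [568.   -5.7 387.5] yaw 89.44 | shift cm [  9.61 -20.86   3.75] turn 30.8 q [-0.22  0.42  1.28 -0.    1.44 -0.21] clk 13.03
```

drive_tool:
  rows:
    - [0,0,0,10.3,65]
    - [0,0,0,10.3,65]
    - [0,0,0,10.2,65]
    - [2.4,-5.2,0.9,0,65]
    - [2.4,-5.2,0.9,0,65]
    - [2.4,-5.2,0.9,0,65]
    - [2.4,-5.2,1,0,65]
    - [0,0,0,0,65]
    - [0,0,0,0,65]

```text
clock: 14.15
eef_pos: [440.8, 184.2, 350.1]
eef_rot: [-2.739, -1.539, 0.002]
ft_force: [0.8, 0.2, -0.0]
grip_width: 57.1
grip_force: 0.0
```

```bash
python3 -c "
from h import *
spin(440,185)"
```

```text
spindle [437.6 183.2] size 120.4 34.1 yaw 59.0 ztop [24.7 30.1]
at [441.2 183.8 350.3] yaw 58.59 | shift cm [-0.23 -0.27 18.13] turn -0.4 q [ 0.15  0.31  1.58 -0.    1.25  0.69] clk 14.2
```

drive_tool:
  rows:
    - [-0.2,-0.3,4.5,-0.4,65]
    - [0,0,4.5,0,65]
    - [0,0,4.5,0,65]
    - [0,0,3.2,0,65]
    - [0,0,1.4,0,65]
    - [0,0,0,0,10]
    - [0,0,0,0,0]
    - [0,0,0,0,0]
    - [0,0,0,0,0]
    - [0,0,0,0,0]
  force: 40

```text
clock: 15.45
eef_pos: [437.4, 184.3, 170.6]
eef_rot: [2.733, 1.548, 0.004]
ft_force: [0.3, -1.7, 6.1]
grip_width: 21.1
grip_force: 40.0
```

drive_tool:
  rows:
    - [0,0,-2,0,0]
    - [0,0,-4,0,0]
    - [0,0,-4,0,0]
    - [0,0,-2,0,0]
    - [0,0,0,-10.1,0]
    - [0,0,0,-10.1,0]
    - [0,0,0,-10.2,0]
    - [0,0,0,0,0]

```text
clock: 16.45
eef_pos: [436.6, 184.4, 289.5]
eef_rot: [-2.233, -2.208, 0.001]
ft_force: [0.1, -1.2, -4.5]
grip_width: 20.9
grip_force: 40.0
```

```bash
python3 -c "
from h import *
go(467.3,-4.1,290,89.4)"
```

```text
at [436.6 184.4 289.5] yaw 89.35 | shift cm [-18.81   3.27  -0.05] turn -0.0 q [0.15 0.38 1.68 0.   1.08 0.16] clk 16.45
```

drive_tool:
  rows:
    - [-4,0.8,0,0,0]
    - [-5,0.8,0,0,0]
    - [-5,0.8,0,0,0]
    - [-3.5,0.7,0,0,0]
    - [-1.3,0.2,0,0,0]
    - [0,0,0,0,0]
    - [0,0,0,0,0]

```text
clock: 17.32
eef_pos: [467.8, -2.9, 289.7]
eef_rot: [-2.232, -2.21, 0.0]
ft_force: [0.7, 0.6, -4.0]
grip_width: 20.7
grip_force: 40.0
```

```bash
python3 -c "
from h import *
go(467.3,-4.1,199,89.4)"
```

```text
at [467.8  -2.9 289.7] yaw 89.45 | shift cm [-0.12 -0.05  9.07] turn 0.0 q [-0.26  0.37  1.7   0.    1.08 -0.25] clk 17.32
```

drive_tool:
  rows:
    - [-0.1,0,3,0,0]
    - [0,0,3,0,0]
    - [0,0,2,0,0]
    - [0,0,0.8,0,0]
    - [0,0,0.2,0,0]
    - [0,0,0,0,0]

```text
clock: 18.08
eef_pos: [468.2, -4.8, 200.3]
eef_rot: [2.231, 2.21, 0.001]
ft_force: [0.2, -0.2, -3.4]
grip_width: 21.6
grip_force: 40.0
```

drive_tool:
  rows:
    - [0,0,0,0,34]
    - [0,0,0,0,34]
    - [0,0,0,0,34]
    - [0,0,-3,0,34]
    - [0,0,-4,0,34]
    - [0,0,-5,0,34]
    - [0,0,-5,0,34]
    - [0,0,-2,0,60]
    - [0,0,0,0,65]

```text
clock: 19.2
eef_pos: [467.9, -4.9, 390.8]
eef_rot: [2.23, 2.209, 0.002]
ft_force: [0.1, 0.1, -1.0]
grip_width: 48.2
grip_force: 0.0
```

```bash
python3 -c "
from h import *
im=check({0:(467,-4),2:(567,-5)}); cv2.imwrite('pics/w5.png',im[:,:,::-1])
go(579,-257,350,66.9)"
```

```text
0 [469.1  -9.1] [128.2  36.9] 89.8 ztop shaft 50.7 head 57.3
2 [569.1  -9.9] [128.8  43.5] 89.1 ztop shaft 50.8 head 57.5
at [467.9  -5.  389.5] yaw 89.43 | shift cm [-18.82  20.11   3.95] turn 22.5 q [-0.26  0.25  1.54 -0.    1.35 -0.25] clk 19.25
```

View pics/w5.png

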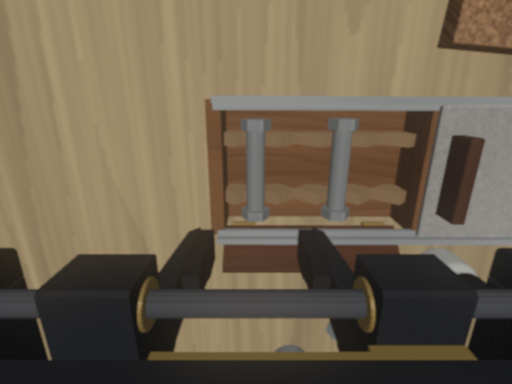

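Both spindles sit in their grooves (shafts at (255,170) and (339,170)). On to the third.

drive_tool:
  rows:
    - [0,0,0,10.5,65]
    - [0,0,0,10.5,65]
    - [0,0,0,1.5,65]
    - [-3.8,4.0,0.8,0,65]
    - [-3.8,4.0,0.8,0,65]
    - [-3.8,4.0,0.8,0,65]
    - [-3.8,4.0,0.8,0,65]
    - [-3.7,4.1,0.8,0,65]
    - [0,0,0,0,65]
    - [0,0,0,0,65]

```text
clock: 20.5
eef_pos: [578.8, -257.3, 348.8]
eef_rot: [-2.617, -1.734, 0.001]
ft_force: [0.0, -0.5, 0.2]
grip_width: 56.9
grip_force: 0.0
```

```bash
python3 -c "
from h import *
spin(579,-257,save='pics/w6.png')"
```

```text
spindle [ 612.8 -221.4] size 120.1 34.3 yaw 67.5 ztop [24.7 30.2]
at [ 578.8 -256.8  349.5] yaw 67.06 | shift cm [ 4.56  1.79 18.05] turn -0.4 q [-0.6   0.57  1.14  0.    1.44 -0.2 ] clk 20.55
```

View pics/w6.png

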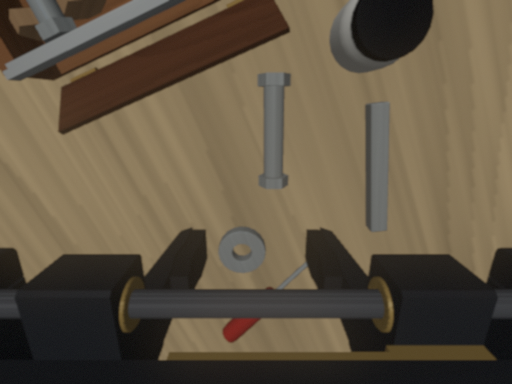

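The wrist view shows the third spindle has been knocked to (273,130) px, which is (613,-221) mm. It is now nearer the jar at (385,25) and beside the square bar at (377,165). I check clearances.

```bash
python3 - <<'E'
from h import *
z=np.load('pics/top0.npz'); c=cam('top'); P=cloud(c,z['d']); sat=cv2.cvtColor(z['im'],cv2.COLOR_RGB2HSV)[:,:,1]
q=np.zeros(P.shape[:2],bool); q[110:145,295:322]=1; q&=P[:,:,2]>60; r=cv2.minEnclosingCircle(P[q][:,:2].astype(np.float32)); print('jar',r)
b=np.zeros_like(q); b[128:150,320:368]=1; b&=(P[:,:,2]>8)&(P[:,:,2]<40)&(sat<70); rb=cv2.minAreaRect(P[b][:,:2].astype(np.float32)); print('bar',rb)
for a in (67.5,):
    t=np.radians(a); ex=np.array([np.cos(t),np.sin(t)]); ey=np.array([np.sin(t),-np.cos(t)]); o=np.array([612.8,-221.4])
    print('jar in tool',(np.array(r[0])-o)@ex,(np.array(r[0])-o)@ey,'bar corners',[(round((p-o)@ex),round((p-o)@ey)) for p in cv2.boxPoints(rb)])
    print('flap edge pts in tool',[(x,round((np.array([x,-140])-o)@ex),round((np.array([x,-140])-o)@ey)) for x in (430,500,560,600,660)])
E
```

```text
jar ((503.84405517578125, -72.35550689697266), 281.0652770996094)
bar ((708.7713623046875, -305.6558837890625), (149.73129272460938, 23.647558212280273), 74.34252166748047)
jar in tool 96.00352166949325 -157.6990255643062 bar corners [(-117, 118), (-114, 142), (35, 124), (32, 100)]
flap edge pts in tool [(430, 5, -200), (500, 32, -135), (560, 55, -80), (600, 70, -43), (660, 93, 12)]
```

```bash
python3 - <<'E'
from h import *
q=plane(cam('top'),[(308,126)],75)[0]; print(q)
t=np.radians(67.5); d=q[:2]-[612.8,-221.4]; print(d@[np.cos(t),np.sin(t)],d@[np.sin(t),-np.cos(t)])
E
```

```text
[ 734.84494406 -164.953299     75.        ]
98.85452982591458 91.15360858431919
```

The jar clears the gripper body by about 26 mm. I shift over and descend.

drive_tool:
  rows:
    - [2.3,0.9,1.0,-0.4,65]
    - [2.3,0.9,1.5,0,65]
    - [0,0,3,0,65]
    - [0,0,4,0,65]
    - [0,0,4,0,65]
    - [0,0,0,0,65]
    - [0,0,0,0,65]

```text
clock: 21.42
eef_pos: [613.7, -221.8, 216.8]
eef_rot: [2.612, 1.742, 0.002]
ft_force: [0.3, 0.1, -0.4]
grip_width: 57.3
grip_force: 0.0
```

```bash
python3 -c "
from h import *
go(612.8,-221.4,169.5,67.5)"
```

```text
at [ 613.7 -221.8  216.8] yaw 67.4 | shift cm [ 0.   -0.1   4.73] turn -0.1 q [-0.53  0.73  1.24  0.    1.17 -0.13] clk 21.43
```

drive_tool:
  rows:
    - [0,-0.1,2.5,0,65]
    - [0,0,1.7,0,65]
    - [0,0,0.5,0,65]
    - [0,0,0,0,10]
    - [0,0,0,0,0]
    - [0,0,0,0,0]
    - [0,0,0,0,0]
    - [0,0,0,0,0]
  force: 40

```text
clock: 22.42
eef_pos: [612.7, -221.9, 168.2]
eef_rot: [2.614, 1.741, 0.001]
ft_force: [0.5, -0.7, 2.2]
grip_width: 20.7
grip_force: 40.0
```

drive_tool:
  rows:
    - [0,0,-2,0,0]
    - [0,0,-4,0,0]
    - [0,0,-4,0,0]
    - [0,0,-3,0,0]
    - [0,0,0,-7.3,0]
    - [0,0,0,-7.3,0]
    - [0,0,0,-7.3,0]
    - [0,0,0,0,0]

```text
clock: 23.42
eef_pos: [612.4, -221.7, 297.2]
eef_rot: [-2.236, -2.204, 0.001]
ft_force: [0.2, -0.5, -1.6]
grip_width: 20.9
grip_force: 40.0
```

```bash
python3 -c "
from h import *
go(517.3,-4.6,300,89.4)"
```

```text
at [ 612.4 -221.7  297.2] yaw 89.18 | shift cm [21.61 -9.73 -0.28] turn -0.2 q [-0.53  0.64  1.15 -0.    1.35 -0.51] clk 23.43
```

drive_tool:
  rows:
    - [4,-1.8,0,-0.2,0]
    - [5,-2.3,0,0,0]
    - [5,-2.3,0,0,0]
    - [5,-2.2,0,0,0]
    - [2.5,-1.1,0,0,0]
    - [0,0,0,0,0]
    - [0,0,0,0,0]

```text
clock: 24.3
eef_pos: [518.1, -6.4, 297.8]
eef_rot: [2.234, 2.208, 0.0]
ft_force: [0.3, -0.3, -2.3]
grip_width: 20.8
grip_force: 40.0
```

```bash
python3 -c "
from h import *
go(517.3,-4.6,196.5,89.4)
s=env.read_state();print(s['grip_width'],s['grip_force'])
im,d=env.grab_frame('wrist');cv2.imwrite('pics/w7.png',im[:,:,::-1])"
```

```text
at [518.1  -6.4 297.8] yaw 89.34 | shift cm [ 0.18 -0.08 10.13] turn -0.1 q [-0.24  0.43  1.55 -0.    1.15 -0.23] clk 24.3
20.81029868429374 39.99457776546478
```

View pics/w7.png

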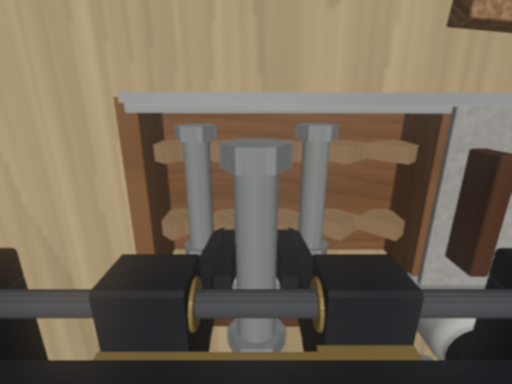

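The held spindle sits midway between the two seated ones, head at (256,158). I lower it into groove 1.

drive_tool:
  rows:
    - [0.2,-0.1,2,0,0]
    - [0,0,3,0,0]
    - [0,0,3,0,0]
    - [0,0,1.5,0,0]
    - [0,0,0.5,0,0]
    - [0,0,0,0,0]

```text
clock: 25.1
eef_pos: [517.1, -4.1, 198.2]
eef_rot: [2.232, 2.21, 0.001]
ft_force: [0.4, -0.1, -1.9]
grip_width: 21.3
grip_force: 40.0
```

drive_tool:
  rows:
    - [0,0,0,0,33]
    - [0,0,0,0,33]
    - [0,0,0,0,33]
    - [0,0,-3,0,33]
    - [0,0,-4,0,33]
    - [0,0,-5,0,33]
    - [0,0,-5,0,33]
    - [0,0,-2,0,60]
    - [0,0,0,0,60]
    - [0,0,0,0,60]

```text
clock: 26.35
eef_pos: [516.6, -3.8, 386.6]
eef_rot: [-2.231, -2.209, 0.002]
ft_force: [0.4, -0.1, -0.6]
grip_width: 52.5
grip_force: 0.0
```

```bash
python3 - <<'E'
from h import *
im=check({0:(468,-4),1:(518,-4.6),2:(568,-5)}); cv2.imwrite('pics/w8.png',im[:,:,::-1])
top,d=env.grab_frame('top'); cv2.imwrite('pics/top8.png',top[:,:,::-1])
P=cloud(cam('top'),d); Z=P[:,:,2]; g=(Z>94)&(Z<110)&(abs(P[:,:,1])<60)&(P[:,:,0]>650)&(P[:,:,0]<720); print('grip bar',P[g].mean(0),g.sum())
go(680,-7,390,89.4)
E
```

```text
0 [467.9  -9.6] [ 40.  130.4] 2.9 ztop shaft 50.8 head 57.3
1 [519.1  -8.6] [130.7  46.5] 89.0 ztop shaft 50.9 head 57.7
2 [567.1 -10.2] [129.9  38.3] 87.3 ztop shaft 50.8 head 57.3
grip bar [nan nan nan] 0
at [516.7  -3.8 386.5] yaw 89.44 | shift cm [-0.15 16.33 -0.35] turn 0.0 q [-0.24  0.34  1.42 -0.    1.39 -0.23] clk 26.45<stdin>:4: RuntimeWarning: Mean of empty slice.
  ret = um.true_divide(
```

View pics/w8.png

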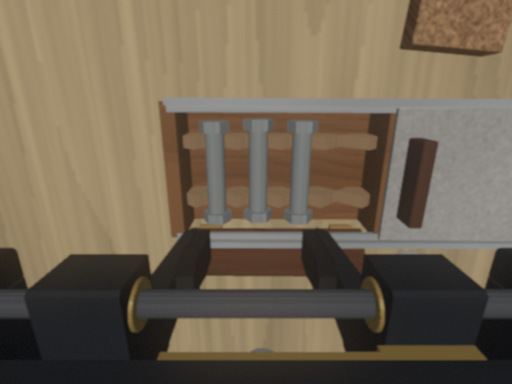

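All three spindles lie seated: shaft tops are level, heads are outside both rails, and the +y ends are at about 55 mm, so the centres are within a millimetre of the groove middle. Next I close the cover.

drive_tool:
  rows:
    - [0,5.4,0,0,60]
    - [0,5.4,0,0,60]
    - [-0.1,5.5,2,0,60]
    - [0,0,4,0,60]
    - [0,0,4,0,60]
    - [0,0,3,0,60]
    - [0,0,1.1,0,60]
    - [0,0,0,0,0]
    - [0,0,0,0,0]
    - [0,0,0,0,0]
  force: 30

```text
clock: 27.7
eef_pos: [679.9, -6.4, 248.0]
eef_rot: [2.231, 2.209, 0.002]
ft_force: [-0.5, -0.1, -0.5]
grip_width: 25.2
grip_force: 0.0
```

drive_tool:
  rows:
    - [0,0,0,0,0]
    - [0,-1,0,0,0]
    - [0,-2,0,0,0]
    - [0,-3,0,0,0]
    - [0,-3,0,0,0]
    - [0,-3,0,0,0]
    - [0,-3,0,0,0]
    - [0,-3,0,0,0]
    - [0,-2.5,0,0,0]
    - [0,0,0,0,0]

```text
clock: 28.95
eef_pos: [473.0, -3.9, 247.3]
eef_rot: [-2.232, -2.209, -0.0]
ft_force: [-1.3, 4.9, 5.3]
grip_width: 13.6
grip_force: 30.0
```

Remaining travel is about 25 mm.

drive_tool:
  rows:
    - [0,-1,0,0,0]
    - [0,-0.7,0,0,0]
    - [0,-0.5,0,0,0]
    - [0,-0.3,0,0,0]
    - [0,-0.2,0,0,0]
    - [0,0,0,0,0]
    - [0,0,0,0,0]

```text
clock: 29.82
eef_pos: [448.0, -3.6, 247.3]
eef_rot: [2.232, 2.21, 0.003]
ft_force: [1.1, 7.2, 8.1]
grip_width: 13.9
grip_force: 30.0
```

drive_tool:
  rows:
    - [0,-0.2,0,0,0]
    - [0,-0.2,0,0,0]
    - [0,0,0,0,0]
    - [0,0,0,0,0]

```text
clock: 30.32
eef_pos: [446.5, -3.7, 247.4]
eef_rot: [2.229, 2.204, 0.013]
ft_force: [20.8, 13.0, -8.8]
grip_width: 14.0
grip_force: 30.1
```

The stop is felt at about 21 N, so the cover is home. I release and go round to outside the flap.

drive_tool:
  rows:
    - [0,0.1,0,0,40]
    - [0,0,0,0,60]
    - [0,0,0,0,60]
    - [0,0,-3,0,60]
    - [0,0,-4,0,60]
    - [0,0,-4,0,60]
    - [0,0,-3,0,30]
    - [0,0,0,0,0]
    - [0,0,0,0,0]

```text
clock: 31.45
eef_pos: [444.5, -4.1, 385.8]
eef_rot: [-2.231, -2.209, 0.001]
ft_force: [-0.0, 0.6, -0.1]
grip_width: 25.3
grip_force: 0.0
```

```bash
python3 - <<'E'
from h import *
s=env.read_state(); c=cam('wrist',s); im,d=env.grab_frame('wrist'); P=cloud(c,d); X,Y,Z=P[:,:,0],P[:,:,1],P[:,:,2]
g=(Z>94)&(Z<110)&(abs(Y)<90)&(abs(X-450)<40); print('bar',cv2.minAreaRect(P[g][:,:2].astype(np.float32)))
im,d=env.grab_frame('scene'); cv2.imwrite('pics/s9.png',im[:,:,::-1])
go(542,-200,300,89.4)
E
```

```text
bar ((447.5491943359375, -2.6831741333007812), (89.11676025390625, 13.729790687561035), 89.34593963623047)
at [444.6  -4.2 385.6] yaw 89.43 | shift cm [-19.48   9.94   8.56] turn 0.0 q [-0.28  0.21  1.6  -0.    1.33 -0.27] clk 31.55
```

View pics/s9.png

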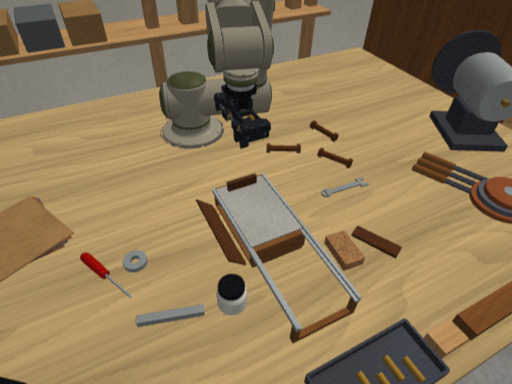

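The scene view shows the cover home over the compartment (bar at (242,183)), the flap still folded out at (220,232), and all bystanders in place. Next is the flap.

drive_tool:
  rows:
    - [-4.9,2.5,0,0,0]
    - [-4.9,2.5,0,0,0]
    - [-4.9,2.5,2,0,0]
    - [-4.8,2.4,4,0,0]
    - [0,0,4.5,0,0]
    - [0,0,4,0,0]
    - [0,0,3,0,0]
    - [0,0,1,0,0]
    - [0,0,0,0,0]
    - [0,0,0,0,0]

```text
clock: 32.8
eef_pos: [540.5, -197.0, 205.5]
eef_rot: [2.231, 2.209, 0.001]
ft_force: [0.5, 0.7, 0.8]
grip_width: 0.0
grip_force: 0.0
```

```bash
python3 -c "
from h import *
go(542,-103.5,222,89.4)"
```

```text
at [ 540.5 -197.   205.5] yaw 89.44 | shift cm [ 9.35  0.05 -1.65] turn 0.0 q [-0.56  0.64  1.49 -0.    1.01 -0.55] clk 32.8
```

drive_tool:
  rows:
    - [2.5,0,0,0,0]
    - [2,0,0,0,0]
    - [1,0,-0.4,0,0]
    - [1,0,-0.4,0,0]
    - [1,0,-0.4,0,0]
    - [0.8,0,-0.3,0,0]
    - [0.5,0,-0.1,0,0]
    - [0,0,0,0,0]

```text
clock: 33.8
eef_pos: [541.0, -108.4, 220.2]
eef_rot: [-2.231, -2.21, 0.0]
ft_force: [0.5, -0.0, 0.6]
grip_width: 0.5
grip_force: 0.0
```

drive_tool:
  rows:
    - [0.4,0,0,0,0]
    - [0.3,0,0,0,0]
    - [0,0,0,0,0]
    - [0,0,0,0,0]

```text
clock: 34.3
eef_pos: [541.1, -104.5, 220.3]
eef_rot: [2.23, 2.207, -0.007]
ft_force: [-3.7, -19.9, -2.7]
grip_width: 0.0
grip_force: 10.2
```

```bash
python3 - <<'E'
from h import *
im,d=env.grab_frame('scene'); P=cloud(cam('scene'),d)
cv2.imwrite('pics/s10.png',cv2.resize(im[150:300,150:350,::-1],None,fx=3.5,fy=3.5))
go(542,-103.5,222,89.4)
E
```

```text
at [ 541.1 -104.5  220.3] yaw 89.41 | shift cm [ 0.1   0.09 -0.17] turn 0.0 q [-0.4   0.58  1.55 -0.01  1.01 -0.39] clk 34.35
```

View pics/s10.png

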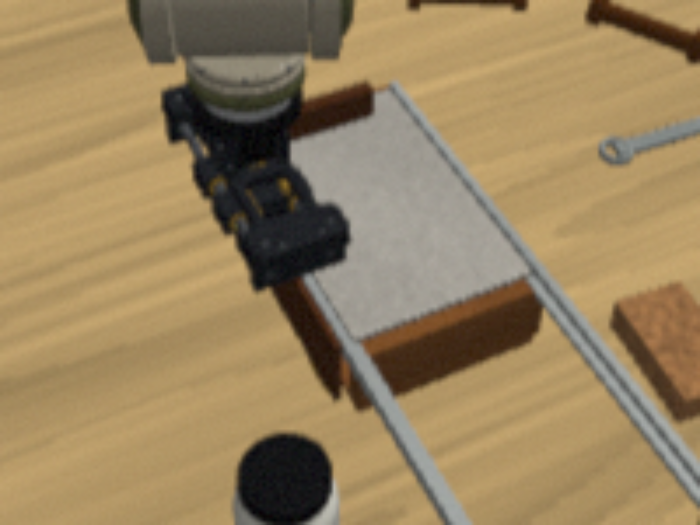

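A force of 20 N at the expected place means the flap is up against its stop, and the picture shows it against the case at crop (310,340). I back off and verify.

drive_tool:
  rows:
    - [-0.5,0,0,0,0]
    - [-2,0,0,0,0]
    - [-4,0,0,0,0]
    - [-4,0,-1,0,0]
    - [0,0,-4,0,0]
    - [0,0,-5,0,0]
    - [0,0,-5,0,0]
    - [4,0,-2,0,0]
    - [0,0,0,0,0]
    - [0,0,0,0,0]

```text
clock: 35.6
eef_pos: [540.5, -167.6, 389.7]
eef_rot: [-2.232, -2.21, 0.001]
ft_force: [0.1, -0.2, -0.0]
grip_width: 0.8
grip_force: 0.0
```

```bash
python3 - <<'E'
from h import *
np.set_printoptions(precision=1,suppress=True)
s=env.read_state(); c=cam('wrist',s); im,d=env.grab_frame('wrist'); cv2.imwrite('pics/w11.png',im[:,:,::-1]); P=cloud(c,d); X,Y,Z=P[:,:,0],P[:,:,1],P[:,:,2]
print(s['eef_pos'],s['ft_force'])
for x0 in (450,500,580,640):
    q=(abs(X-x0)<8)&(Y<-80)&(Y>-150)&(Z>6)&(Z<85); print(x0,[(a,round(float(np.median(Y[q&(abs(Z-a)<4)])),1)) for a in (12,20,30,40,50,60,68,73) if (q&(abs(Z-a)<4)).any()])
g=(Z>94)&(Z<110)&(abs(Y)<90)&(abs(X-450)<40); print('bar',cv2.minAreaRect(P[g][:,:2].astype(np.float32)) if g.sum()>10 else g.sum())
E
```

```text
[ 540.5 -167.6  389.7] [ 0.1 -0.2 -0. ]
450 [(68, -87.6), (73, -87.5)]
500 [(68, -88.9), (73, -86.1)]
580 [(68, -80.9), (73, -87.6)]
640 [(12, -89.2), (60, -81.4), (68, -80.9), (73, -88.2)]
bar ((447.3199462890625, -27.77528953552246), (14.538727760314941, 41.690345764160156), 0.24841509759426117)
```

View pics/w11.png

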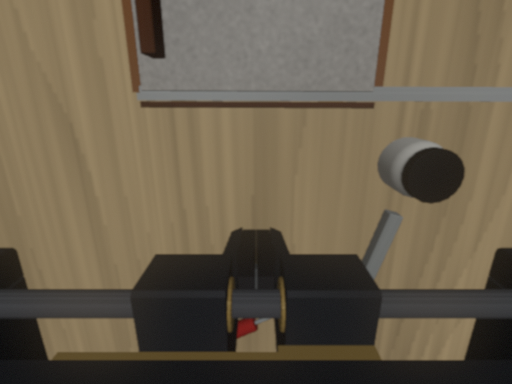

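The flap shows only as a thin edge along the runner at row 104, so it is upright. The bar at x = 447 means the cover is home, and the robot is clear of everything. I hand in the job.

```bash
python3 -c "
from cell import env
print(env.sign_off())"
```

```text
the job is handed in; nothing more can be done
None
```

I handed the job in at about 36 s of the 200 s: all three spindles present are in grooves 0, 1 and 2, the cover is fully home, the flap was then pushed upright, and no bystander was touched; the hand-in gave no verdict.

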